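# Move the jade row to the display stand in reverse order

## Task

Move the four jade pieces from the cushions of the stock tray to the pads of the wooden display stand, one to a pad and in reverse order: the piece at the left end of the tray goes to the right end of the stand, and so on. Lay each piece flat and centred on its pad, lengthwise front to back as it lay in the tray; set it down gently without dropping it, and do not push the other things on the table about.

Things in the scene. Friction and masses are not known exactly. Their poses are not given: they have to be found in the camera images.
- tray: Stock tray, fixed: black, 94 mm (x) by 340 mm (y), rim 14 mm high. Origin: centre of its underside; y along the row, to the robot's left within 0.15 rad; x away from the robot. On its floor, 10 mm up, four cushions stand at x = 0, y = +120, +40, -40, -120 mm, in changing order. It may be the nearer or the farther of the two long holders.
- stand: Display stand, fixed: light wooden board, 94 mm (x) by 340 mm (y), empty at the start, with four equal black pads 80 mm (x) by 64 mm (y), centred at x = 0, y = +120, +40, -40, -120 mm; flat pad tops 20 mm above the origin. Origin: centre of its underside; y along the row, to the robot's left within 0.15 rad; x away from the robot.
- disc: Jade green, 14 mm thick, lying flat; origin at the centre of its underside, z up. Round disc 44 mm across with a 14 mm round hole in the middle. Weighs about 60 g.
- tablet: Jade green, 14 mm thick, lying flat; origin at the centre of its underside, z up. Rectangular tablet 52 mm (x) by 32 mm (y), a silver loop sticks out 7 mm at its +x end. Weighs about 70 g. At the start its x axis is within 0.2 rad of the tray's x axis.
- gourd: Jade green, 14 mm thick, lying flat; origin at the centre of its underside, z up. Gourd: a round lobe 38 mm across centred at x = -11 mm joined to a round lobe 26 mm across centred at x = +17 mm, silver loop 7 mm beyond that at the +x end. Grip it across the big lobe, along y. Weighs about 70 g. At the start its x axis is within 0.2 rad of the tray's x axis.
- bamboo: Jade green, 14 mm thick, lying flat; origin at the centre of its underside, z up. Bamboo stick 58 mm (x) by 18 mm (y) with two small joint rings, silver loop 7 mm beyond the +x end. Weighs about 45 g. At the start its x axis is within 0.2 rad of the tray's x axis.
- cushion_disc: Fixed light grey linen cushion in the tray, 10 mm high, x and y axes as the tray's; origin at the centre of its underside, flat top 10 mm above. The disc starts lying on it, within 3 mm of its centre. Round, 58 mm across.
- cushion_tablet: Fixed light grey linen cushion in the tray, 10 mm high, x and y axes as the tray's; origin at the centre of its underside, flat top 10 mm above. The tablet starts lying on it, within 3 mm of its centre. Rectangle 70 mm (x) by 46 mm (y).
- cushion_gourd: Fixed light grey linen cushion in the tray, 10 mm high, x and y axes as the tray's; origin at the centre of its underside, flat top 10 mm above. The gourd starts lying on it, within 3 mm of its centre. Two-lobed: 52 mm across at x = -11 mm and 40 mm across at x = +17 mm.
- cushion_bamboo: Fixed light grey linen cushion in the tray, 10 mm high, x and y axes as the tray's; origin at the centre of its underside, flat top 10 mm above. The bamboo starts lying on it, within 3 mm of its centre. Narrow rectangle 76 mm (x) by 30 mm (y).
- calculator: Bystander, leave it alone; loose, origin at the centre of its underside. Black desk calculator 150 mm (x) by 100 mm (y), 20 mm high, grey keys.
- spray: Bystander, leave it alone; loose, origin at the centre of its underside. Pale clear plastic bottle with a white cap, 42 mm across, 130 mm tall.
- ring_box: Bystander, leave it alone; loose, origin at the centre of its underside. Dark red closed box 55 by 55 mm, 42 mm high.
- loupe: Bystander, leave it alone; loose, origin at the centre of its underside. Steel loupe, a cylinder 40 mm across, 31 mm high.
Things that resemble listed ones, but are neither listed nor needed, are in the scene too. What is shaped like the disc but black is not meant. What is shaped like the gourd but orange is not meant.

How it is judged:
At the end, for the whole second after the job is handed in: Each piece lies released and still on the pad that mirrors its cushion's place in the tray: within 12 mm of the pad's centre along each axis, flat (0.12 rad, underside within 4 mm of the pad top) and, the disc apart, lengthwise within 0.35 rad of front to back, either way round (((y of cushion_disc in the frame of tray between 0.1 and 0.14 m and y of disc in the frame of stand between -0.132 and -0.108 m) or (y of cushion_disc in the frame of tray between 0.02 and 0.06 m and y of disc in the frame of stand between -0.052 and -0.028 m) or (y of cushion_disc in the frame of tray between -0.06 and -0.02 m and y of disc in the frame of stand between 0.028 and 0.052 m) or (y of cushion_disc in the frame of tray between -0.14 and -0.1 m and y of disc in the frame of stand between 0.108 and 0.132 m)) and x of disc in the frame of stand between -0.012 and 0.012 m and z of disc in the frame of stand between 0.016 and 0.024 m and angle between each of disc, tablet, gourd, bamboo's own z axis and vertical below 0.12 rad and linear speed of each of disc, tablet, gourd, bamboo below 0.01 m/s and angular speed of each of disc, tablet, gourd, bamboo below 0.2 rad/s and contact force between each of disc, tablet, gourd, bamboo and the fingers below 0.01 N and ((y of cushion_tablet in the frame of tray between 0.1 and 0.14 m and y of tablet in the frame of stand between -0.132 and -0.108 m) or (y of cushion_tablet in the frame of tray between 0.02 and 0.06 m and y of tablet in the frame of stand between -0.052 and -0.028 m) or (y of cushion_tablet in the frame of tray between -0.06 and -0.02 m and y of tablet in the frame of stand between 0.028 and 0.052 m) or (y of cushion_tablet in the frame of tray between -0.14 and -0.1 m and y of tablet in the frame of stand between 0.108 and 0.132 m)) and x of tablet in the frame of stand between -0.012 and 0.012 m and z of tablet in the frame of stand between 0.016 and 0.024 m and angle between the x axis of each of tablet, gourd, bamboo and the x axis of stand, either way round below 0.35 rad and ((y of cushion_gourd in the frame of tray between 0.1 and 0.14 m and y of gourd in the frame of stand between -0.132 and -0.108 m) or (y of cushion_gourd in the frame of tray between 0.02 and 0.06 m and y of gourd in the frame of stand between -0.052 and -0.028 m) or (y of cushion_gourd in the frame of tray between -0.06 and -0.02 m and y of gourd in the frame of stand between 0.028 and 0.052 m) or (y of cushion_gourd in the frame of tray between -0.14 and -0.1 m and y of gourd in the frame of stand between 0.108 and 0.132 m)) and x of gourd in the frame of stand between -0.012 and 0.012 m and z of gourd in the frame of stand between 0.016 and 0.024 m and ((y of cushion_bamboo in the frame of tray between 0.1 and 0.14 m and y of bamboo in the frame of stand between -0.132 and -0.108 m) or (y of cushion_bamboo in the frame of tray between 0.02 and 0.06 m and y of bamboo in the frame of stand between -0.052 and -0.028 m) or (y of cushion_bamboo in the frame of tray between -0.06 and -0.02 m and y of bamboo in the frame of stand between 0.028 and 0.052 m) or (y of cushion_bamboo in the frame of tray between -0.14 and -0.1 m and y of bamboo in the frame of stand between 0.108 and 0.132 m)) and x of bamboo in the frame of stand between -0.012 and 0.012 m and z of bamboo in the frame of stand between 0.016 and 0.024 m); the robot touches nothing.
It fails at once if a jade piece is dropped or flung (faster than 0.6 m/s out of the fingers) ((linear speed of disc above 0.6 m/s and contact force between disc and the fingers below 0.05 N) or (linear speed of tablet above 0.6 m/s and contact force between tablet and the fingers below 0.05 N) or (linear speed of gourd above 0.6 m/s and contact force between gourd and the fingers below 0.05 N) or (linear speed of bamboo above 0.6 m/s and contact force between bamboo and the fingers below 0.05 N)).
It fails at once if the calculator, spray bottle, ring box or loupe is pushed more than 20 mm (distance of any of calculator, spray, ring_box, loupe from where it was at the start of the episode above 0.02 m).
It also fails if it takes over 93 s, if anything falls off the work surface, if the arm or the gripper's body presses on something with over 40 N, if the wrist force passes 120 N, or if a joint passes its speed limit or range.

## Robot

A 7-joint arm with a two-finger parallel gripper is mounted at the origin on the work surface. World frame = base frame: x ahead of the robot, y to its left, z up, the work surface at z = 0. Lengths are in m, angles in rad, forces in N, time in s.
With the tool pointing down it reaches from about 0.425 to 0.875 m from the base axis. Payload 8.4 kg.
Tool frame: the origin (TCP) lies at the very end of the fingers, on their centre line; the grasp point (between the pads) lies 19 mm behind it; z points along the fingers, y is the line along which they close (so a half turn about z gives the same grasp; the last joint's range is limited). The gripper opens to 87 mm and grips with 3 to 60 N. Pads are 19 mm wide; open, the fingers measure 117 mm over their backs; the gripper's body (75 mm by 190 mm) begins 51 mm behind the grasp point.
Start: joints at [-1.413, 0.333, 0.04, 1.465, -0.013, 1.343, -0.059], TCP at [0.165, 0.629, 0.187] pointing down, gripper open.
Joint ranges: [-2.58, 2.58], [-0.38, 2.09], [-1.3, 1.39], [0.25, 2.4], [-1.5, 4.64], [0.08, 2.09], [-2.65, 2.65]. Speed limits (rad/s): [2.22, 2.22, 2.79, 2.79, 3.14, 3.14, 3.14].

## Interface

Orientations are given as a unit quaternion [w, x, y, z].
In Python, from bench import env, kinematics, vision gives the robot as it stands. The module is installed in compiled form; this text tells all that it offers. Calls block until the motion is done:
- env.goto(position, orientation): joint-space move of the TCP to a pose.
- env.servo_line(position, frame=None, v=0.15, stop_force=None): straight line of the TCP; frame=None keeps the orientation; v is the mean speed in m/s. With stop_force (N) it stops when the force on the tool has changed by that much, and returns True; else False.
- env.move_j(angles): joint-space move.
- env.open_gripper() and env.close_gripper(squeeze=None): open the fingers fully, or close them until they stop; squeeze is the grip in N (None keeps the last).
- env.pause(seconds).
- kinematics.solve_ik(position, orientation): joint angles nearest the present ones, or None.
- env.get_obs(): the state.
- vision.camera(name): name is "scene" or "top" or "wrist"; returns the picture (420x560x3 uint8, red, green, blue); there is no depth.
- vision.camera_params(name): a dict with "camera_matrix" (3x3 intrinsics, pixels), "R" (3x3) and "t" (3): a world point X has camera coordinates R X + t; the wrist camera has in their place "tool_from_camera" (4x4, takes a point from camera to tool coordinates, whose origin is the TCP and whose axes are the flange's). Camera axes: x right, y down, z forward; pixel columns grow to the right and rows downward; lengths in m; the calibration is good to about 2 mm. A picture is of the moment at which its call begins: read the wrist's pose just before it. camera_params takes no time and is no camera call.
A pose or a line that the arm cannot do raises env.IKError and nothing moves.
- env.sign_off(): hands the job in; it is judged then, once.
The state is a dict: "time_s": time; "joint_pos": joint angles; "qvel": joint speeds; "joint_efforts": joint torques, N m; "tool_pos": TCP position; "tool_rot": TCP orientation; "ft_force": force on the tool from outside, world axes, zero at the start; "torque": the same for the moment, N m; "gripper_width": opening from 0.0 (shut) to 1.0 (fully open); "grip_force": force on a finger pad.
Only numpy, scipy, OpenCV 4.12 (cv2) and the standard library are available. Lean on these libraries where they do the work, as an engineer would, in place of code of your own. Each camera call takes 0.05 s, during which the arm holds its last target. There are 200 camera calls.

## Working session

There is one attempt and no reset: what is moved stays moved. The work goes in short steps, each a Python script; the robot and the scene stay as the last script left them, time stands still between calls to the robot, and variables do not carry over. Pictures are saved under pics/ and viewed, at most 14 in all, crops included, and the job is handed in when it is done.

```bash
mkdir -p pics; python3 - <<'E'
from bench import env, kinematics, vision
import cv2,numpy as np
for n in ("top","scene"):
    im=vision.camera(n); cv2.imwrite(f"pics/{n}0.png",im[:,:,::-1])
    p=vision.camera_params(n); print(n,p)
print(vision.camera_params("wrist")); o=env.get_obs(); print(o["time_s"],o["tool_pos"],o["tool_rot"])
E
```

```text
top {'camera_matrix': array([[543.26710433,   0.        , 278.16915218],
       [  0.        , 543.26710433, 209.43226023],
       [  0.        ,   0.        ,   1.        ]]), 'R': array([[ 0.02565194, -0.99966317,  0.00393958],
       [-0.97753814, -0.02590848, -0.20916008],
       [ 0.2091917 ,  0.00151427, -0.97787348]]), 't': array([0.00732032, 0.5303941 , 1.21235351])}
scene {'camera_matrix': array([[382.33721039,   0.        , 281.72579846],
       [  0.        , 382.33721039, 216.61850108],
       [  0.        ,   0.        ,   1.        ]]), 'R': array([[ 0.1626119 ,  0.98661008, -0.01256635],
       [ 0.76108354, -0.13352578, -0.63476193],
       [-0.62794045,  0.0936558 , -0.77260558]]), 't': array([-0.08075762, -0.38289343,  1.46705324])}
{'camera_matrix': array([[369.48351831,   0.        , 280.95741838],
       [  0.        , 369.48351831, 209.56419614],
       [  0.        ,   0.        ,   1.        ]]), 'tool_from_camera': array([[ 5.74955723e-06, -9.51577330e-01, -3.07409476e-01,
         8.40268310e-02],
       [ 9.99999729e-01, -2.20929803e-04,  7.02585197e-04,
        -6.15730719e-04],
       [-7.36480061e-04, -3.07409396e-01,  9.51577070e-01,
        -1.96811559e-01],
       [ 0.00000000e+00,  0.00000000e+00,  0.00000000e+00,
         1.00000000e+00]])}
0.1 [0.16499039 0.62824676 0.18644937] [-6.11008827e-05  1.28067133e-01  9.91765246e-01 -7.08798546e-04]
```

View pics/top0.png

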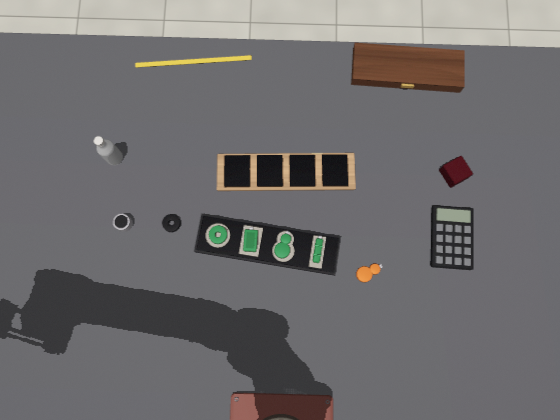

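View pics/scene0.png

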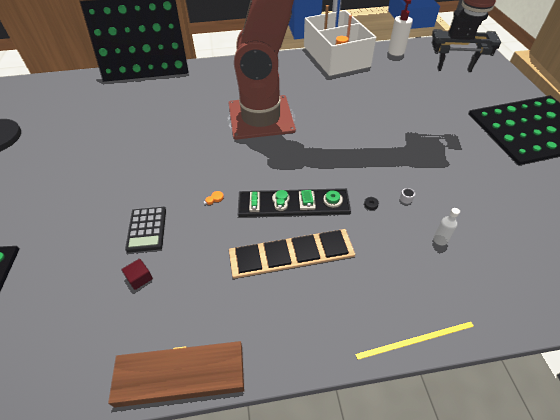

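The top view shows the tray nearer, about (268,244). Left to right it holds the disc (218,235), tablet (251,240), gourd (284,248) and bamboo (318,252). The empty stand is at (286,171). The scene view confirms both, and the black ring and orange gourd are decoys outside the tray. Next I take wrist views from two places.

```bash
cat > h.py <<'E'
from bench import env, kinematics, vision
import cv2, numpy as np
from scipy.spatial.transform import Rotation as R
def rot(q): return R.from_quat([q[1],q[2],q[3],q[0]])
def cam(name):
    """picture plus intrinsics, camera centre and world-from-camera rotation"""
    p=vision.camera_params(name); K=p["camera_matrix"]
    if name=="wrist":
        o=env.get_obs(); Rt=rot(o["tool_rot"]).as_matrix(); T=p["tool_from_camera"]
        A=Rt@T[:3,:3]; c=Rt@T[:3,3]+o["tool_pos"]
    else: A=p["R"].T; c=-A@p["t"]
    return vision.camera(name),K,A,c
def onplane(uv,v,z):
    _,K,A,c=v; d=np.c_[np.atleast_2d(uv),np.ones(len(np.atleast_2d(uv)))]@np.linalg.inv(K).T@A.T
    return c+d*((z-c[2])/d[:,2])[:,None]
def tri(uvs,vs):
    """least-squares meeting point of rays"""
    M=np.zeros((3,3)); b=np.zeros(3)
    for uv,v in zip(uvs,vs):
        d=v[2]@np.linalg.inv(v[1])@np.r_[uv,1]; d/=np.linalg.norm(d); P=np.eye(3)-np.outer(d,d); M+=P; b+=P@v[3]
    return np.linalg.solve(M,b)
def quat(yaw):
    """tool down, tool y at angle yaw from world y"""
    q=(R.from_euler('z',yaw)*R.from_quat([0,1,0,0])).as_quat(); return [q[3],q[0],q[1],q[2]]
def save(im,n): cv2.imwrite(f"pics/{n}.png",np.ascontiguousarray(im[:,:,::-1]))
E
python3 - <<'E'
from h import *
v=cam("top")
print(onplane([(268,244),(286,171),(218,235),(318,252),(110,155),(122,222)],v,0.02).round(3))
p=env.get_obs()["tool_pos"]; env.servo_line([p[0],p[1],.33],v=.3)
env.goto([.5,.06,.33],quat(0)); v1=cam("wrist"); 
env.goto([.56,-.06,.33],quat(0)); v2=cam("wrist")
save(np.vstack([v1[0],v2[0]])[:,:] if 0 else v1[0],"w1"); save(v2[0],"w2")
import pickle; pickle.dump((v1,v2),open("views.pkl","wb")); print(env.get_obs()["time_s"])
E
```

```text
[[ 0.453  0.043  0.02 ]
 [ 0.634  0.005  0.02 ]
 [ 0.472  0.163  0.02 ]
 [ 0.437 -0.076  0.02 ]
 [ 0.663  0.437  0.02 ]
 [ 0.497  0.393  0.02 ]]
3.825
```

View pics/w1.png

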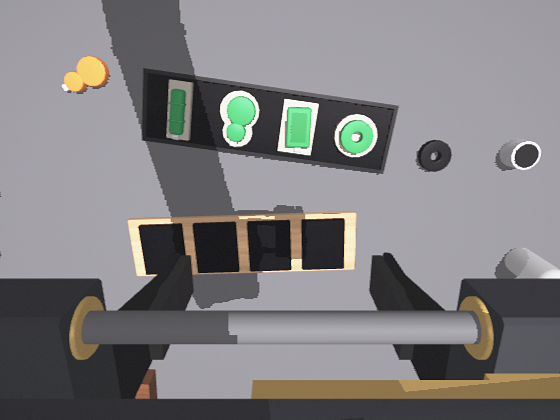

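View pics/w2.png

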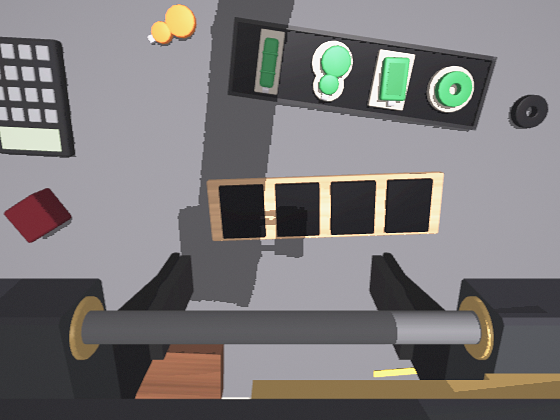

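Wrist view 1 shows the bamboo (178,110), gourd (238,118), tablet (299,127), disc (356,136) and pads at y≈246. View 2 shows the same things shifted, with all four pads clear (243,211 to 409,205). I now segment and triangulate.

```bash
cat > seg.py <<'E'
from h import *
def comps(m,amin,amax=1e9):
    cs,_=cv2.findContours(m.astype(np.uint8),cv2.RETR_EXTERNAL,cv2.CHAIN_APPROX_NONE)
    return [c for c in cs if amin<cv2.contourArea(c)<amax]
def green(im,amin=150):
    h,s,v=cv2.split(cv2.cvtColor(im,cv2.COLOR_RGB2HSV))
    m=((h>50)&(h<90)&(s>110)&(v>30)).astype(np.uint8)
    m=cv2.morphologyEx(m,cv2.MORPH_CLOSE,np.ones((5,5)))
    return comps(m,amin)
def pads(im):
    h,s,v=cv2.split(cv2.cvtColor(im,cv2.COLOR_RGB2HSV))
    w=((h>8)&(h<25)&(s>60)&(v>50)).astype(np.uint8); w[275:]=0
    w=cv2.morphologyEx(w,cv2.MORPH_OPEN,np.ones((3,3)))
    cs=comps(cv2.morphologyEx(w,cv2.MORPH_CLOSE,np.ones((9,9))),800)
    c=max(cs,key=cv2.contourArea)
    hull=np.zeros_like(w); cv2.drawContours(hull,[cv2.convexHull(c)],-1,1,-1)
    m=((v<45)&(hull>0)).astype(np.uint8); m=cv2.morphologyEx(m,cv2.MORPH_OPEN,np.ones((7,7)))
    return comps(m,800)
def rectc(c): return np.array(cv2.minAreaRect(c)[0])
def world_rect(c,v,z):
    p=onplane(c[:,0,:].astype(float),v,z)[:,:2].astype(np.float32)*1000
    b=cv2.boxPoints(cv2.minAreaRect(p)); e=[b[1]-b[0],b[2]-b[1]]; L=[np.linalg.norm(x) for x in e]
    k=int(np.argmax(L)); d=e[k]*np.sign(e[k][0]); return b.mean(0)/1000,np.arctan2(d[1],d[0]),sorted(L)
E
python3 - <<'E'
from seg import *; import pickle
V=pickle.load(open("views.pkl","rb"))
np.set_printoptions(precision=4,suppress=True)
for name,f,n in (("piece",green,4),("pad",pads,4)):
    C=[sorted(f(v[0]),key=lambda c:-rectc(c)[0]) for v in V]
    print(name,[len(c) for c in C])
    for a,b in zip(*C): 
        X=tri([rectc(a),rectc(b)],V); print(X)
        for c,v in zip((a,b),V): print("   ",*world_rect(c,v,.034 if name=="piece" else .02))
E
```

```text
piece [4, 4]
[0.474  0.1607 0.027 ]
    [0.4733 0.1593] -1.5692648 [np.float32(41.615406), np.float32(42.403767)]
    [0.4744 0.1577] -0.72786486 [np.float32(43.278404), np.float32(43.396637)]
[0.4619 0.0831 0.0281]
    [0.4619 0.0828] -0.036338575 [np.float32(30.512682), np.float32(50.8992)]
    [0.4623 0.0812] -0.03546725 [np.float32(32.17519), np.float32(50.603416)]
[0.4507 0.0053 0.0166]
    [0.4515 0.0078] -0.043289028 [np.float32(34.91283), np.float32(57.26104)]
    [0.4507 0.0023] -0.49449956 [np.float32(35.65052), np.float32(57.077446)]
[ 0.4425 -0.0756  0.0275]
    [ 0.4428 -0.0738] -0.15078746 [np.float32(19.433365), np.float32(56.521534)]
    [ 0.4434 -0.0755] -0.1309584 [np.float32(17.658007), np.float32(56.574337)]
pad [2, 1]
[0.3557 0.0184 0.7663]
    [0.6366 0.0423] 0.008269649 [np.float32(60.652466), np.float32(79.09511)]
    [ 0.6425 -0.1177] -0.0006807017 [np.float32(60.503998), np.float32(78.950096)]
```

```bash
cat >> seg.py <<'E'
def pads(im,r0=150,r1=272):
    """dark quads framed by wood"""
    h,s,v=cv2.split(cv2.cvtColor(im,cv2.COLOR_RGB2HSV))
    w=((h>5)&(h<28)&(s>50)&(v>60)).astype(np.uint8); w[:r0]=0; w[r1+5:]=0; w[:,:110]=0; w[:,460:]=0
    w=cv2.morphologyEx(w,cv2.MORPH_OPEN,np.ones((2,2)))
    hull=np.zeros_like(w); cv2.fillConvexPoly(hull,cv2.convexHull(cv2.findNonZero(w)),1)
    m=((v<60)&(hull>0)).astype(np.uint8); m=cv2.morphologyEx(m,cv2.MORPH_OPEN,np.ones((9,9)))
    return comps(m,900)
def gourd(c,v,z):
    """centre and yaw from area moments; the area centroid lies 2 mm towards the big lobe"""
    p=(onplane(c[:,0,:].astype(float),v,z)[:,:2]*1e5).astype(np.float32); m=cv2.moments(p)
    o=np.array([m["m10"],m["m01"]])/m["m00"]/1e5
    a=.5*np.arctan2(2*m["mu11"],m["mu20"]-m["mu02"]); return o+.002*np.array([np.cos(a),np.sin(a)]),a
E
python3 - <<'E'
from seg import *; import pickle
V=pickle.load(open("views.pkl","rb"))
np.set_printoptions(precision=4,suppress=True)
C=[sorted(green(v[0]),key=lambda c:-rectc(c)[0]) for v in V]
for c,v in zip(C,V): print(gourd(c[2],v,.034))
mc=lambda c:(lambda m:np.array([m["m10"],m["m01"]])/m["m00"])(cv2.moments(c))
for a,b in zip(*C): print(tri([mc(a),mc(b)],V))
P=[sorted(pads(v[0]),key=lambda c:-rectc(c)[0]) for v in V]
for p,v in zip(P,V):
    for c in p: print(rectc(c),cv2.contourArea(c),*world_rect(c,v,.02))
    print()
if len(P[0])==len(P[1]):
    for a,b in zip(*P): print(tri([rectc(a),rectc(b)],V))
E
```

```text
(array([0.4513, 0.0056]), np.float64(-0.28652553704058664))
(array([0.4517, 0.0042]), np.float64(-0.2952940580283692))
[0.4741 0.1607 0.0273]
[0.4618 0.083  0.028 ]
[0.4491 0.0057 0.0288]
[ 0.4422 -0.0759  0.0272]
[322.5 243.5] 1960.0 [0.6334 0.1227] 0.019085312 [np.float32(61.590153), np.float32(79.2029)]
[269.0388 245.1654] 1975.5 [0.6361 0.0431] 0.035943132 [np.float32(61.66415), np.float32(80.221245)]
[215.9082 246.9814] 1985.0 [ 0.6389 -0.0361] 0.035722304 [np.float32(62.303253), np.float32(80.315765)]
[165.0861 250.497 ] 2149.5 [ 0.645  -0.1117] 0.03802861 [np.float32(69.343925), np.float32(85.40391)]

[408.  205.5] 2215.5 [0.6342 0.1212] 0.036037024 [np.float32(62.9478), np.float32(78.94359)]
[352.5 207. ] 2175.5 [0.637  0.0422] 0.04084925 [np.float32(61.75268), np.float32(79.04054)]
[297. 209.] 2126.0 [ 0.6398 -0.0376] 0.03006437 [np.float32(60.60527), np.float32(78.94815)]
[242. 211.] 2153.0 [ 0.6425 -0.1166] 0.028149292 [np.float32(61.905197), np.float32(79.802734)]

[0.6345 0.123  0.0158]
[0.6367 0.0428 0.0165]
[ 0.6404 -0.0373  0.0147]
[ 0.6473 -0.1173  0.0083]
```

```bash
cat > pp.py <<'E'
from seg import *
S=np.array([.6383,.0027]); SY=.036
rz=lambda a:np.array([[np.cos(a),-np.sin(a)],[np.sin(a),np.cos(a)]])
HI=.13
def pick(c,yaw,off=(0,0),shift=0,extra=0,squeeze=15):
    """grip at piece offset off (piece frame), hand shifted sideways; extra turns the hand"""
    a=yaw+extra; g=np.array(c)+rz(yaw)@off+rz(a)@[0,shift]
    env.goto([*g,HI],quat(a)); env.servo_line([*g,.05],v=.2)
    hit=env.servo_line([*g,.0225],v=.06,stop_force=6)
    env.close_gripper(squeeze); o=env.get_obs()
    print("grip: hit",hit,"z",o["tool_pos"][2].round(4),"width mm",round(o["gripper_width"]*87,1),"F",round(o["grip_force"],1))
    env.servo_line([*g,HI],v=.15); o=env.get_obs(); print("lifted width",round(o["gripper_width"]*87,1),"F",round(o["grip_force"],1))
def place(y,off=(0,0),extra=0):
    a=SY+extra; g=S+rz(SY)@(np.array([0,y])+off)
    env.goto([*g,HI],quat(a)); env.servo_line([*g,.034],v=.15)
    hit=env.servo_line([*g,.019],v=.03,stop_force=2.5)
    z=env.get_obs()["tool_pos"][2]; print("down: hit",hit,"z",z.round(4))
    env.open_gripper(); env.servo_line([*g,HI],v=.2); print("t",env.get_obs()["time_s"])
E
python3 - <<'E'
from pp import *
for e in (np.pi/2,-np.pi/2):
  for p in ([.4739,.1585],[.6427,-.12]):
    j=kinematics.solve_ik([*p,.03],quat(e)); print(e,None if j is None else j.round(2))
for p in ([.4621,.089],[.441,.008],[.4431,-.0747]): print(kinematics.solve_ik([*p,.0225],quat(-.15)) is not None, kinematics.solve_ik([*p,.13],quat(-.15)) is not None)
E
```

```text
1.5707963267948966 [ 0.07  0.22 -0.53  1.98  0.14  0.97  2.62]
1.5707963267948966 [-0.68  0.81  1.21  1.67 -0.8   1.24 -2.44]
-1.5707963267948966 [-1.17  0.23  0.85  2.04 -0.21  0.96 -0.21]
-1.5707963267948966 [-0.6   0.68  1.02  1.66 -0.63  1.16  0.59]
True True
True True
True True
```

```bash
python3 - <<'E'
from pp import *
pick([.4739,.1585],0,extra=-np.pi/2)
save(cam("wrist")[0],"g1")
place(-.123,extra=-np.pi/2)
E
```

```text
grip: hit False z 0.0225 width mm 0.2 F 0.0
lifted width 0.2 F 0.0
down: hit False z 0.019
t 14.125
```

```bash
python3 - <<'E'
from pp import *
env.goto([.5,.06,.33],quat(0)); v1=cam("wrist")
g=cv2.imread("pics/g1.png")
save(np.hstack([v1[0][40:280,:400],g[:240,:,::-1][:, :400]]),"after1")
import pickle; pickle.dump(v1,open("v3.pkl","wb"))
print(env.get_obs()["time_s"])
E
```

```text
15.3417
```

View pics/after1.png

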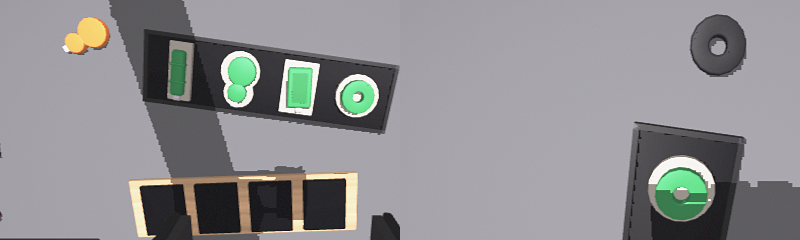

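The disc is still on its cushion, nudged only slightly, so the fingers closed over it. I'll measure the heights properly: two low wrist views with a wide baseline, and a gentle touch on an empty pad.

```bash
python3 - <<'E'
from pp import *; import pickle
np.set_printoptions(precision=4,suppress=True)
mc=lambda c:(lambda m:np.array([m["m10"],m["m01"]])/m["m00"])(cv2.moments(c))
V=[pickle.load(open("v3.pkl","rb"))]
for y in (.16,.0): env.goto([.53,y,.22],quat(0)); V.append(cam("wrist"))
pickle.dump(V,open("v4.pkl","wb"))
C=[sorted(green(v[0]),key=lambda c:-rectc(c)[0]) for v in V]
print([len(c) for c in C])
for c in C: print([mc(x) for x in c])
save(V[1][0],"low1")
g=S+rz(SY)@[0,-.12]
env.close_gripper(3); env.goto([*g,.06],quat(SY)); 
print(env.servo_line([*g,.022],v=.15)); hit=env.servo_line([*g,.004],v=.025,stop_force=2.5); print("pad",hit,env.get_obs()["tool_pos"])
env.servo_line([*g,.1],v=.2); env.open_gripper(); print(env.get_obs()["time_s"])
E
```

```text
[4, 4, 4]
[array([357.1935, 136.379 ]), array([299.1972, 127.2067]), array([240.1287, 117.3484]), array([177.6469, 111.9472])]
[array([283.5213, 120.0307]), array([207.7199, 106.0226]), array([130.1138,  93.1653]), array([47.668 , 86.2544])]
[array([438.0367, 117.8291]), array([363.6731, 105.5852]), array([287.5449,  92.5776]), array([206.0333,  85.8493])]
False
pad False [ 0.6427 -0.1173  0.0041]
22.6333
```

View pics/low1.png

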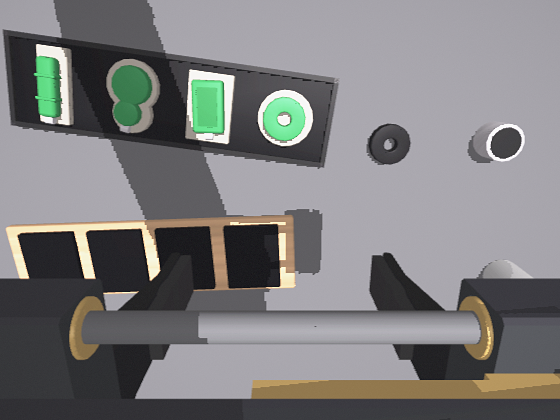

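```bash
python3 - <<'E'
from pp import *; import pickle
np.set_printoptions(precision=4,suppress=True)
mc=lambda c:(lambda m:np.array([m["m10"],m["m01"]])/m["m00"])(cv2.moments(c))
V=pickle.load(open("v4.pkl","rb"))
C=[sorted(green(v[0]),key=lambda c:-rectc(c)[0]) for v in V]
for i in range(4): print(tri([mc(c[i]) for c in C[1:]],V[1:]), tri([mc(c[i]) for c in C],V))
for v in V: print(v[3])
# fixed cameras
T=[cam("top"),cam("scene")]
D=[[c for c in green(t[0],15)] for t in T]
for d,t in zip(D,T): print([ (mc(c).round(1),cv2.contourArea(c)) for c in d if 200<mc(c)[0]<350 and 180<mc(c)[1]<270])
def sel(d): return [mc(c) for c in d if 200<mc(c)[0]<350 and 180<mc(c)[1]<270]
a=sorted(sel(D[0]),key=lambda p:p[0]); b=sorted(sel(D[1]),key=lambda p:-p[0])
for p,q in zip(a,b): print("fixed",tri([p,q],T), onplane(p,T[0],.03))
o=env.get_obs(); print(o["tool_pos"],o["joint_pos"]); save(T[1][0][150:330,180:420].repeat(3,0).repeat(3,1),"scn")
E
```

```text
[0.4747 0.1601 0.0285] [0.4745 0.1603 0.0283]
[0.4616 0.0831 0.0277] [0.4617 0.0831 0.0279]
[0.4489 0.0056 0.0272] [0.449  0.0056 0.0273]
[ 0.4422 -0.076   0.0275] [ 0.4422 -0.0759  0.0276]
[0.416  0.0593 0.526 ]
[0.4463 0.1579 0.4173]
[ 0.4457 -0.002   0.4178]
[(array([317.3, 250.1]), 130.0), (array([212. , 230.3]), 26.0)]
[(array([253.8, 202.5]), 22.0), (array([332.4, 196.1]), 134.0), (array([306.7, 196.7]), 119.5), (array([283.8, 194.4]), 46.5)]
fixed [0.4787 0.1673 0.0345] [[0.4811 0.1761 0.03  ]]
fixed [0.4587 0.0036 0.0517] [[ 0.4405 -0.0731  0.03  ]]
[ 0.6426 -0.1172  0.1   ] [-0.6408  0.6217  1.0899  1.6016 -0.5707  1.2721  2.1529]
```

View pics/scn.png

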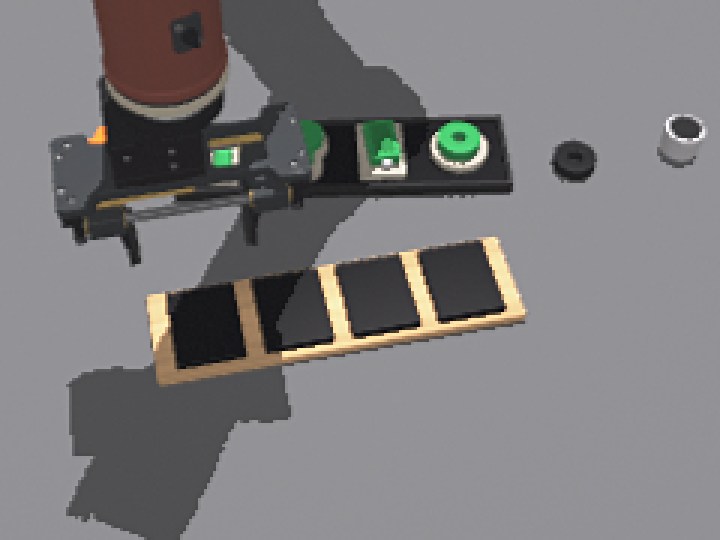

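```bash
python3 - <<'E'
from pp import *; import pickle
np.set_printoptions(precision=4,suppress=True)
p=vision.camera_params("scene")
o=env.get_obs(); Rt=rot(o["tool_rot"]).as_matrix()
for d in (0,.01,.02,.03):
  for y in (-.051,.051):
    x=p["camera_matrix"]@(p["R"]@(o["tool_pos"]+Rt@[0,y,-d])+p["t"]); q=x[:2]/x[2]; print(d,y,q,"crop",(q-[180,150])*3)
print(o["tool_rot"],o["ft_force"],o["gripper_width"])
im=pickle.load(open("v4.pkl","rb"))[1][0]
W=vision.camera_params("wrist"); Ti=np.linalg.inv(W["tool_from_camera"])
for d in (0,.01,.02,.03,.04):
  for y in (.0435,.0585):
    c=(Ti@[.0095,y,-d,1])[:3]; x=W["camera_matrix"]@c; print("wrist",d,y,x[:2]/x[2])
save(np.vstack([im[225:325,340:460].repeat(4,0).repeat(4,1)]),"tip")
E
```

```text
0 -0.051 [225.2671 242.8766] crop [135.8013 278.6298]
0 0.051 [264.9028 236.1675] crop [254.7085 258.5026]
0.01 -0.051 [224.7636 240.564 ] crop [134.2908 271.692 ]
0.01 0.051 [264.72   233.8299] crop [254.1601 251.4896]
0.02 -0.051 [224.252  238.2139] crop [132.7559 264.6418]
0.02 0.051 [264.5343 231.4548] crop [253.603  244.3643]
0.03 -0.051 [223.732  235.8255] crop [131.1959 257.4765]
0.03 0.051 [264.3456 229.0414] crop [253.0369 237.1241]
[-0.     -0.018   0.9998 -0.    ] [-0.1537  0.1007 -0.097 ] 1.001547238746923
wrist 0 0.0435 [358.7025 228.147 ]
wrist 0 0.0585 [385.0551 228.1424]
wrist 0.01 0.0435 [362.3966 234.6884]
wrist 0.01 0.0585 [389.998  234.6833]
wrist 0.02 0.0435 [366.4583 241.8806]
wrist 0.02 0.0585 [395.4327 241.875 ]
wrist 0.03 0.0435 [370.9453 249.826 ]
wrist 0.03 0.0585 [401.4364 249.8198]
wrist 0.04 0.0435 [375.9281 258.6494]
wrist 0.04 0.0585 [408.1036 258.6424]
```

View pics/tip.png

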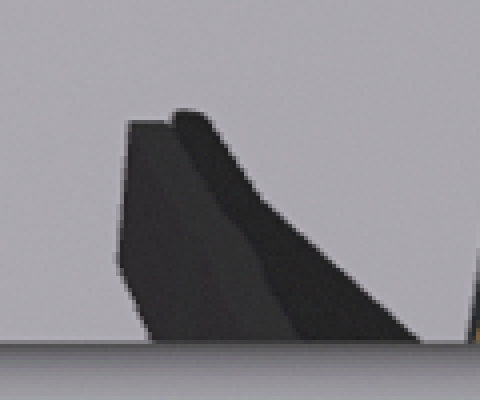

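The picture shows the fingertip at about (372,255), and the calibration puts the TCP nearer row 228. So the fingertips seem to end 20–30 mm short of the reported TCP. I'll settle that by touching the pad.

```bash
python3 - <<'E'
from pp import *
g=S+rz(SY)@[0,-.12]
env.close_gripper(3); env.servo_line([*g,.006],v=.2)
try:
    hit=env.servo_line([*g,-.025],v=.03,stop_force=2.5); o=env.get_obs(); print("pad",hit,o["tool_pos"],o["ft_force"])
except env.IKError as e: print(e)
env.servo_line([*g,.1],v=.25); env.open_gripper(); print(env.get_obs()["time_s"])
E
```

```text
pad True [ 0.64251762 -0.11709131 -0.0147284 ] [-1.89567169  1.08052939  9.30192934]
27.7083
```

Contact came at reported z ≈ −0.0145. With the pad top at 20 mm that puts the finger ends about 34.5 mm short of the reported TCP, which agrees with the wrist picture. I correct the heights and retry the disc.

```bash
sed -i 's/^HI=.*/HI=.07/; s/\[\*g,.05\],v=.2/[*g,.015],v=.2/; s/\[\*g,.0225\],v=.06/[*g,-.012],v=.05/; s/\[\*g,.034\],v=.15/[*g,-.004],v=.15/; s/\[\*g,.019\],v=.03/[*g,-.0145],v=.015/; s/^S=.*/S=np.array([.6386,.003]); SY=.036/' pp.py
python3 - <<'E'
from pp import *
for p,a in (([.4617,.089],-.036),([.4404,.0082],-.29),([.4422,-.076],-.14)):
  for z in (.07,-.012): print(kinematics.solve_ik([*p,z],quat(a)) is not None)
pick([.4745,.1603],0,extra=-np.pi/2)
if env.get_obs()["gripper_width"]>.3: place(-.123,extra=-np.pi/2)
print(env.get_obs()["time_s"])
E
```

```text
True
True
True
True
True
True
grip: hit False z -0.012 width mm 43.6 F 15.0
lifted width 44.0 F 15.0
down: hit True z -0.012
t 36.175
36.175
```

```bash
python3 - <<'E'
from pp import *; import pickle
pick([.4617,.0831],-.036,shift=.0065)
if env.get_obs()["gripper_width"]>.2: place(-.0375)
env.goto([.56,.0,.2],quat(0)); v=cam("wrist"); pickle.dump(v,open("v5.pkl","wb")); save(v[0],"aft2"); print(env.get_obs()["time_s"])
mc=lambda c:(lambda m:np.array([m["m10"],m["m01"]])/m["m00"])(cv2.moments(c))
for c in green(v[0]):
    w,a,L=world_rect(c,v,.028); print(mc(c).round(),w.round(4),round(float(a),3),L,"stand frame",(rz(-SY)@(w-S)).round(4),gourd(c,v,.028))
E
```

```text
grip: hit False z -0.012 width mm 31.5 F 15.0
lifted width 32.0 F 15.0
down: hit True z -0.0121
t 43.7667
44.4917
[168. 248.] [ 0.6388 -0.1221] -1.125 [np.float32(35.157257), np.float32(49.03698)] stand frame [-0.0043 -0.125 ] (array([ 0.63923345, -0.12367539]), np.float64(-1.039458302558418))
[248. 249.] [ 0.6402 -0.0351] 0.031 [np.float32(33.304337), np.float32(55.63569)] stand frame [ 0.0002 -0.0381] (array([ 0.64206951, -0.03500318]), np.float64(0.03132727327497698))
[287.  59.] [0.4517 0.0073] -0.075 [np.float32(36.291985), np.float32(57.911655)] stand frame [-0.1866  0.011 ] (array([0.45116741, 0.00499096]), np.float64(-0.28108139345204747))
[198.  52.] [ 0.4428 -0.0762] -0.143 [np.float32(20.542507), np.float32(57.434654)] stand frame [-0.1985 -0.0721] (array([ 0.44484243, -0.07623936]), np.float64(-0.14305221022848327))
```

View pics/aft2.png

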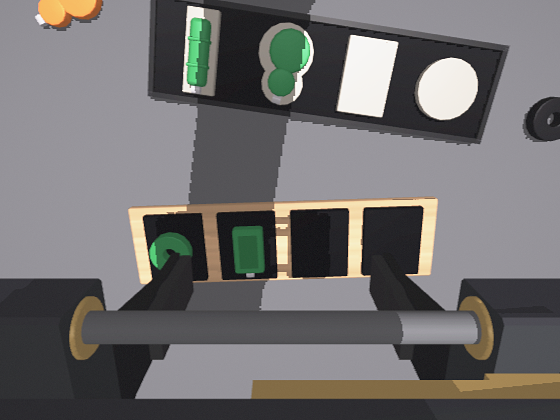

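The tablet sits well centred at (248,249). The disc at (171,255) may lie a few mm toward +x, and the finger partly hides it. Next come the gourd and bamboo, then a check from a clear viewpoint.

```bash
python3 - <<'E'
from pp import *; import pickle
pick([.4510,.0052],-.285,off=(-.011,0))
if env.get_obs()["gripper_width"]>.25: place(.0405,off=(-.011,0))
else: raise SystemExit
pick([.4425,-.076],-.143)
if env.get_obs()["gripper_width"]>.1: place(.1215)
env.goto([.68,.0,.25],quat(0)); v=cam("wrist"); pickle.dump(v,open("v6.pkl","wb")); save(v[0],"aft4"); print(env.get_obs()["time_s"])
mc=lambda c:(lambda m:np.array([m["m10"],m["m01"]])/m["m00"])(cv2.moments(c))
for c in green(v[0]):
    w,a,L=world_rect(c,v,.028); print(mc(c).round(),L,"stand frame",(rz(-SY)@(w-S)).round(4),round(float(a)-SY,3))
E
```

```text
Traceback (most recent call last):
  File "pp.py", line 8, in pick
    env.goto([*g,HI],quat(a)); env.servo_line([*g,.015],v=.2)
                               ~~~~~~~~~~~~~~^^^^^^^^^^^^^^^^
bench.IKError: the arm cannot follow that straight line within its joint ranges
```

```bash
python3 - <<'E'
from pp import *
np.set_printoptions(precision=2,suppress=True)
o=env.get_obs(); print(o["joint_pos"],o["tool_pos"],o["time_s"])
for nm,c,yaw,off in (("g",[.4510,.0052],-.285,(-.011,0)),("b",[.4425,-.076],-.143,(0,0))):
  for e in (0,.15,.3,-.15,np.pi):
    g=np.array(c)+rz(yaw)@off
    print(nm,e)
    for z in (.07,.04,.015,-.012):
      j=kinematics.solve_ik([*g,z],quat(yaw+e)); print("   ",z,j)
E
```

```text
[-1.56 -0.29  1.34  2.14  0.32  1.1   0.9 ] [0.44 0.01 0.07] 45.325
g 0
    0.07 [-1.57 -0.3   1.34  2.14  0.32  1.1   0.9 ]
    0.04 [-1.31  0.04  1.24  2.17 -0.05  0.96  1.24]
    0.015 [-1.08  0.11  1.02  2.18 -0.12  0.9   1.3 ]
    -0.012 [-1.06  0.2   1.03  2.21 -0.23  0.85  1.4 ]
g 0.15
    0.07 [-1.58 -0.32  1.34  2.14  0.35  1.11  1.02]
    0.04 [-1.09  0.03  1.01  2.16 -0.03  0.96  1.37]
    0.015 [-1.08  0.11  1.02  2.18 -0.12  0.9   1.45]
    -0.012 [-1.06  0.2   1.03  2.21 -0.23  0.85  1.55]
g 0.3
    0.07 [-1.59 -0.35  1.34  2.14  0.38  1.12  1.15]
    0.04 [-1.09  0.03  1.01  2.16 -0.03  0.96  1.52]
    0.015 [-0.89  0.09  0.81  2.18 -0.08  0.9   1.56]
    -0.012 [-0.88  0.16  0.82  2.2  -0.15  0.84  1.62]
g -0.15
    0.07 [-1.54 -0.25  1.33  2.14  0.28  1.08  0.79]
    0.04 [-1.31  0.04  1.24  2.17 -0.05  0.96  1.09]
    0.015 [-1.08  0.11  1.02  2.18 -0.12  0.9   1.15]
    -0.012 [-1.06  0.2   1.03  2.21 -0.23  0.85  1.25]
g 3.141592653589793
    0.07 [-1.57 -0.3   1.34  2.14  0.32  1.1   0.9 ]
    0.04 [-1.31  0.04  1.24  2.17 -0.05  0.96 -1.9 ]
    0.015 [-1.28  0.1
[... 507 characters left out ...]
18 -0.18  0.84  1.82]
b 0.3
    0.07 [-1.12 -0.04  1.21  2.12  0.04  1.04  1.79]
    0.04 [-0.7   0.06  0.81  2.14 -0.05  0.96  1.86]
    0.015 [-0.69  0.11  0.81  2.16 -0.1   0.91  1.91]
    -0.012 [-0.5   0.16  0.62  2.18 -0.12  0.84  1.92]
b -0.15
    0.07 [-1.12 -0.04  1.21  2.12  0.04  1.04  1.34]
    0.04 [-1.1   0.1   1.25  2.15 -0.12  0.96  1.49]
    0.015 [-0.88  0.14  1.02  2.17 -0.15  0.91  1.51]
    -0.012 [-0.86  0.23  1.03  2.19 -0.26  0.85  1.61]
b 3.141592653589793
    0.07 [-1.2  -0.05  1.28  2.12  0.06  1.04 -1.66]
    0.04 [-1.19  0.16  1.37  2.15 -0.19  0.97 -1.43]
    0.015 [-1.07  0.22  1.26  2.17 -0.26  0.92 -1.37]
    -0.012 [-1.02  0.34  1.25  2.19 -0.42  0.88 -1.23]
```

```bash
python3 - <<'E'
from pp import *
np.set_printoptions(precision=3,suppress=True)
env.goto([.5,.0,.15],quat(-.2)); J=np.array(env.get_obs()["joint_pos"]); print(J)
d=J[2]-.35; J[2]-=d; J[0]+=d; env.move_j(J); o=env.get_obs(); print(o["joint_pos"],o["tool_pos"])
g=np.array([.4510,.0052])+rz(-.285)@[-.011,0]
env.goto([*g,.07],quat(-.285)); print(env.get_obs()["joint_pos"])
for z in (.015,-.012): print(kinematics.solve_ik([*g,z],quat(-.285)))
pick([.4510,.0052],-.285,off=(-.011,0)); print(env.get_obs()["time_s"])
E
```

```text
[-1.249  0.055  1.221  1.913 -0.05   1.21   1.357]
[-0.38   0.054  0.352  1.914 -0.05   1.21   1.357] [ 0.484 -0.012  0.134]
[-0.429 -0.002  0.309  2.11   0.001  1.035  1.168]
[-0.42   0.08   0.314  2.161 -0.031  0.904  1.197]
[-0.417  0.127  0.315  2.183 -0.053  0.839  1.216]
grip: hit False z -0.012 width mm 37.1 F 15.0
lifted width 37.5 F 15.0
50.3667
```

```bash
python3 - <<'E'
from pp import *; import pickle
place(.0405,off=(-.011,0))
pick([.4425,-.076],-.143)
if env.get_obs()["gripper_width"]>.1: place(.1215)
env.goto([.68,.0,.25],quat(0)); v=cam("wrist"); pickle.dump(v,open("v6.pkl","wb")); save(v[0],"aft4"); print(env.get_obs()["time_s"])
mc=lambda c:(lambda m:np.array([m["m10"],m["m01"]])/m["m00"])(cv2.moments(c))
for c in green(v[0]):
    w,a,L=world_rect(c,v,.028); print(mc(c).round(),L,"stand frame",(rz(-SY)@(w-S)).round(4),round(float(a)-SY,3))
E
```

```text
down: hit True z -0.012
t 53.9667
grip: hit False z -0.012 width mm 17.8 F 15.0
lifted width 17.1 F 15.0
down: hit True z -0.0121
t 61.9167
62.8583
[172. 137.] [np.float32(42.883823), np.float32(46.432743)] stand frame [ 0.0009 -0.1229] -1.606
[248. 133.] [np.float32(32.826733), np.float32(52.46814)] stand frame [ 0.0007 -0.0383] 0.004
[319. 129.] [np.float32(37.424934), np.float32(58.987965)] stand frame [0.0008 0.0401] -0.017
[392. 128.] [np.float32(23.159441), np.float32(56.48952)] stand frame [0.0003 0.1206] -0.032
```

View pics/aft4.png

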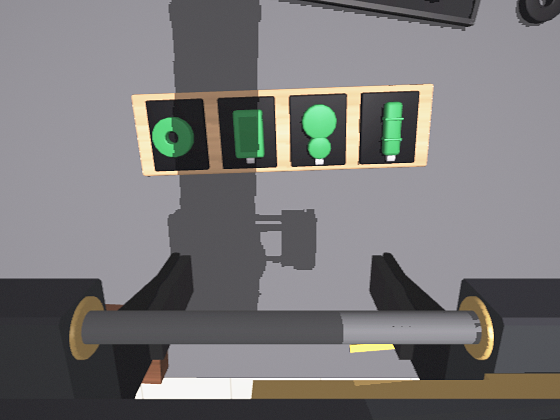

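All four pieces lie centred within about 3 mm and straight on their pads: disc (172,137), tablet (248,133), gourd (319,129) and bamboo (392,128). I hand the job in.

```bash
python3 -c "
from bench import env
env.pause(.3); print(env.sign_off())"
```

```text
the job is handed in; nothing more can be done
None
```

The job is handed in at about 63 s of the 93 s: all four jade pieces lie on the stand in reverse order, within about 3 mm of their pad centres in the last wrist-camera picture; the first disc grasp missed and was retried, and no verdict was returned.

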